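# Build up a sight glass on its slanted flange

## Robot

A 6-joint arm with a two-finger parallel gripper is mounted at the origin on the work surface. World frame = base frame: x ahead of the robot, y to its left, z up, the work surface at z = 0. Lengths are in m, angles in rad, forces in N, time in s.
With the tool pointing down it reaches from about 0.35 to 0.975 m from the base axis. Payload 4.9 kg.
Tool frame: the origin (TCP) lies at the very end of the fingers, on their centre line; the grasp point (between the pads) lies 19 mm behind it; z points along the fingers, y is the line along which they close (so a half turn about z gives the same grasp; the last joint's range is limited). The gripper opens to 85 mm and grips with 20 to 120 N. Pads are 22 mm wide; open, the fingers measure 114 mm over their backs; the gripper's body (76 mm by 85 mm) begins 54 mm behind the grasp point. The pads swing forward as they close: fully open they stand 13 mm farther back than shut.
Start: joints at [-1.435, 0.053, 1.613, -0, 1.476, -0.119], TCP at [0.158, -0.605, 0.231] pointing down, gripper open.
Joint ranges: [-3.01, 3.01], [-1.01, 2.22], [0.06, 2.58], [-1.02, 4.17], [0.09, 2.62], [-3.14, 3.14]. Speed limits (rad/s): [2.57, 2.57, 3.14, 3.14, 3.14, 3.14].

## Interface

Orientations are given as a rotation vector (axis times angle).
In Python, from station import ctrl gives the robot as it stands. The module is installed in compiled form; this text tells all that it offers.
- The arm moves only by the tool jog_arm, never from a script. Its argument "steps" is a list of rows, each an object with "delta_rot": the turn, a rotation vector about the tool's x, y, z in degrees, a list of three; "linear": the shift along the tool's x, y, z in m, a list of three; "grip": the finger opening in m, from 0 to 0.0854. In form: [{"delta_rot": [rx, ry, rz], "linear": [x, y, z], "grip": grip}, ...]. A call has 1 to 10 rows; each row shifts and turns the commanded pose from where the row before left it, along the tool's axes as they then stand; what a row does not reach is not made up. A row lasts 1/10 s, in which the tool goes at most 50 mm and 8.59 degrees, less where a joint would pass 70% of its speed; a pose out of reach is approached as far as the arm can. A call with a gripper value outside its range is refused whole. The fingers move at their own pace and stop on an object; "newtons" is the grip in N (left out, the last holds). Time passes only in rows, so rows that do not move let the fingers close. It gives the time, the measured TCP pose, the force, the opening and the grip force at its end, in the units of the state.
- ctrl.get_obs(): the state, without advancing time (a new reading comes with each control period).
- ctrl.get_image(name): name is "scene" or "top" or "wrist"; returns (picture, depth): 420x560x3 uint8, red, green, blue; 420x560 float32, m along the optical axis (not along the pixel's ray), 0 where there is no reading.
- ctrl.camera_info(name): a dict with "camera_matrix" (3x3 intrinsics, pixels), "R" (3x3) and "t" (3): a world point X has camera coordinates R X + t; the wrist camera has in their place "T_tool_cam" (4x4, takes a point from camera to tool coordinates, whose origin is the TCP and whose axes are the flange's). Camera axes: x right, y down, z forward; pixel columns grow to the right and rows downward; lengths in m; the calibration is good to about 2 mm. A picture is of the moment at which its call begins: read the wrist's pose just before it. camera_info takes no time and is no camera call.
- ctrl.finish_job(): hands the job in; it is judged then, once.
The state is a dict: "t": time; "q": joint angles; "dq": joint speeds; "effort": joint torques, N m; "tool_pos": TCP position; "tool_rot": TCP orientation; "contact_force": force on the tool from outside, world axes, zero at the start; "wrist_torque": the same for the moment, N m; "opening": finger opening in m; "grip_force": force on a finger pad.
Only numpy, scipy, OpenCV 4.12 (cv2) and the standard library are available. Lean on these libraries where they do the work, as an engineer would, in place of code of your own. Each camera call takes 0.05 s, during which the arm holds its last target. There are 200 camera calls.

## Task

Build up the sight glass on the slanted flange held in the bench vise: between its four studs lay first the plain aluminium spacer ring, on it the glass disc, and last the stepped retaining ring with its collar outward, each lying flat on the one below. Set the glass down gently, without letting it fall, and leave the other things on the bench where they are.

Things in the scene. Friction and masses are not known exactly. Their poses are not given: they have to be found in the camera images.
- port: fixed round steel flange, 84 mm across, 12 mm thick, on a pipe neck clamped in the blue vise and leaning 30 degrees from vertical towards the robot. Origin: centre of its flat face (the seat), about 0.22 m above the bench. z stands square on the face, y is level along the face, x runs up the slope, away from the robot. Four studs stand on the face; the face beyond them is clear
- stud_tops (a point): the point on the flange's axis level with the tops of its four studs, 42 mm out from the face; axes as the flange's. The studs, 8 mm thick, stand along z at x = +-22, y = +-22 mm and leave a round space 54 mm across between them. Between neighbours are gaps 36 mm wide, open down to the face, at +y, -y, +x and -x, through which fingers can pass
- vise: blue bench vise, fixed to the bench; origin at the bench under the middle of its jaws. Its jaws, 100 mm wide along x and 150 mm high at the top, close along y; the casting reaches to y = -102 mm at up to 129 mm high, the screw and its bar to y = +185 mm at up to 125 mm high
- spacer_center (a point): spacer: plain aluminium ring lying flat on the bench, 50 mm outside, wide 36 mm bore, 10 mm high; this point is its centre, half-way up, z axis along its axis. Slightly many-sided: up to 1 mm wider or narrower across
- glass_center (a point): clear, faintly greenish glass disc lying flat on the bench, 50 mm in diameter, 12 mm thick; this point is its centre, half-way up, z axis along its axis
- ring_center (a point): stepped retaining ring of dark steel lying on the bench with its collar up, 13 mm high in all: a flange 50 mm in diameter and 6 mm high, on it a collar 38 mm in diameter and 7 mm high with four small notches; the bore is 28 mm. This point is its centre, half-way up (6.5 mm over its underside), z axis along its axis, out of the collar
- ring_collar (a point): point on the retaining ring's axis half-way up its collar, 9.5 mm over its underside: the height at which to grip it
- nut: bystander: steel hexagon nut, 46 mm over flats, 24 mm high; origin at its underside
- offcut: bystander: solid steel round offcut, 38 mm in diameter, 20 mm high; origin at its underside
- square: bystander: engineer's square lying flat: stock 100 x 20 x 14 mm along its x from the origin, blade 150 mm along its y; origin at its underside
- punch: bystander: centre punch lying along its x, 120 mm long, 10 mm thick; origin at its underside
- file: bystander: flat file with a blue handle, about 300 mm long, lying along its x; origin at its underside
- hammer: bystander: ball-peen hammer, about 260 mm long, lying along its x, head at +x; origin at its underside
- oil_can: bystander: upright oil can, 56 mm in diameter, 120 mm high; origin at its underside

How it is judged:
On the way, in this order (a step that is already met when the one before it is completed fails the run):
1. the spacer lies flat on the flange between the studs (x of spacer_center in the frame of port between -0.005 and 0.005 m and y of spacer_center in the frame of port between -0.005 and 0.005 m and z of spacer_center in the frame of port between 0.0025 and 0.0075 m and angle between the z axis of spacer_center and the z axis of port, either way round below 0.08 rad), for 0.2 s.
2. the glass lies flat on the spacer between the studs (all of step 1 and x of glass_center in the frame of port between -0.005 and 0.005 m and y of glass_center in the frame of port between -0.005 and 0.005 m and z of glass_center in the frame of port between 0.0135 and 0.0185 m and angle between the z axis of glass_center and the z axis of port, either way round below 0.08 rad), for 0.2 s.
At the end, for the whole second after the job is handed in: Spacer, glass and ring (collar outward) lie at rest in this order between the studs: centres within 5 mm of the flange's axis (its x and y), 5, 16 and 28.5 mm above its face within 2.5 mm (ring 3 mm; mid-collar over 29 mm), parallel to it within 0.08 rad, slower than 0.02 m/s (all of step 2 and x of ring_center in the frame of port between -0.005 and 0.005 m and y of ring_center in the frame of port between -0.005 and 0.005 m and z of ring_center in the frame of port between 0.0255 and 0.0315 m and angle between the z axis of ring_center and the z axis of port, either way round below 0.08 rad and z of ring_collar in the frame of port above 0.029 m and linear speed of each of spacer, glass, ring below 0.02 m/s); the robot touches nothing.
It fails at once if another thing on the bench (nut, offcut, square, punch, file, hammer or oil can) is moved more than 40 mm (distance of any of nut, offcut, square, punch, file, hammer, oil_can from where it was at the start of the episode above 0.04 m).
It fails at once if the glass is let fall (out of the fingers and faster than 0.55 m/s, a drop of about 15 mm) (linear speed of glass above 0.55 m/s and contact force between glass and the fingers below 0.05 N).
It also fails if it takes over 72 s, if anything falls off the work surface, if the arm or the gripper's body presses on something with over 40 N, if the wrist force passes 120 N, or if a joint passes its speed limit or range.

## Working session

There is one attempt and no reset: what is moved stays moved. The work goes in short steps, Python scripts to look and compute and a tool call to move; the robot and the scene stay as the last step left them, time stands still between calls to the robot, and variables do not carry over. Pictures are saved under pics/ and viewed, at most 10 in all, crops included, and the job is handed in when it is done.

Besides the shell and the picture viewer there is one more tool, called after "Request:" in YAML: its name, and indented under it one key for each argument. jog_arm: Moves the arm, as the interface text tells. Its arguments: {"type":"object","properties":{"steps":{"type":"array"},"newtons":{"type":"number"}},"required":["steps"]}

```bash
mkdir -p pics; cat > h.py <<'E'
import numpy as np, cv2
from station import ctrl
from scipy.spatial.transform import Rotation as Ro
def cam(n):
    c=ctrl.camera_info(n); K=np.array(c["camera_matrix"])
    if n=="wrist":
        o=ctrl.get_obs(); T=np.eye(4);T[:3,:3]=Ro.from_rotvec(o["tool_rot"]).as_matrix();T[:3,3]=o["tool_pos"]
        W=T@np.array(c["T_tool_cam"])
    else:
        W=np.eye(4);R=np.array(c["R"]);W[:3,:3]=R.T;W[:3,3]=-R.T@np.array(c["t"])
    return K,W
def ray(K,W,u,v): 
    d=W[:3,:3]@np.linalg.solve(K,[u,v,1.]); return W[:3,3],d
def onz(K,W,u,v,z):
    o,d=ray(K,W,u,v); return o+d*(z-o[2])/d[2]
def cloud(K,W,D):
    v,u=np.indices(D.shape); P=np.stack([(u-K[0,2])/K[0,0]*D,(v-K[1,2])/K[1,1]*D,D],-1)
    return P@W[:3,:3].T+W[:3,3]
def shot(n,name=None):
    K,W=cam(n); I,D=ctrl.get_image(n)
    if name: cv2.imwrite(f"pics/{name}.png",I[...,::-1])
    np.savez(f"pics/{name}.npz",K=K,W=W,I=I,D=D)
    return K,W,I,D
E
python3 - <<'E'
from h import *
for n in("top","scene"):
    K,W,I,D=shot(n,n); print(n,K.tolist(),W.round(3).tolist(),(D>0).mean())
o=ctrl.get_obs();print(o); print(np.array(ctrl.camera_info("wrist")["T_tool_cam"]).round(3).tolist())
E
```

```text
top [[381.2574493791353, 0.0, 286.29233911322814], [0.0, 381.2574493791353, 211.18131845838474], [0.0, 0.0, 1.0]] [[0.024, -0.986, 0.165, 0.329], [-0.999, -0.027, -0.02, -0.026], [0.024, -0.164, -0.986, 1.578], [0.0, 0.0, 0.0, 1.0]] 0.9961437074829932
scene [[513.7488312969347, 0.0, 278.642199340513], [0.0, 513.7488312969347, 211.5588988591828], [0.0, 0.0, 1.0]] [[0.354, 0.81, -0.467, 1.346], [0.935, -0.301, 0.187, -0.358], [0.011, -0.502, -0.865, 1.59], [0.0, 0.0, 0.0, 1.0]] 0.9960331632653061
{'t': 0.1, 'q': array([-1.43503726e+00,  5.33202231e-02,  1.61416519e+00, -3.36019983e-05,
        1.47598172e+00, -1.18993914e-01]), 'dq': array([ 0.00021733, -0.0001071 , -0.00340641, -0.00083814,  0.00093564,
        0.00110725]), 'effort': array([-1.54494617e-03, -3.94908786e+01, -3.71364248e+01, -2.20701827e-04,
        3.94951567e-03, -1.23275845e-05]), 'tool_pos': array([ 0.15742216, -0.60426767,  0.23016266]), 'tool_rot': array([-3.11428170e+00, -3.98850749e-01,  7.71737694e-05]), 'contact_force': array([-0.08302189,  0.50370023,  0.33619105]), 'wrist_torque': array([-0.02340563, -0.02391299,  0.02547266]), 'grip_force': 0.0, 'opening': 0.08557984017025333}
[[0.0, -0.96, -0.28, 0.072], [1.0, 0.0, 0.001, 0.001], [-0.0, -0.28, 0.96, -0.142], [0.0, 0.0, 0.0, 1.0]]
```

View pics/top.png

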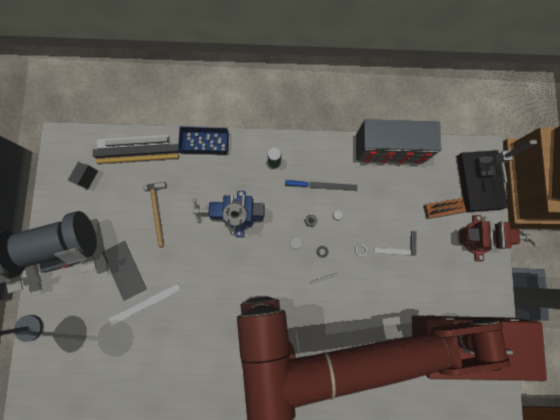

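View pics/scene.png

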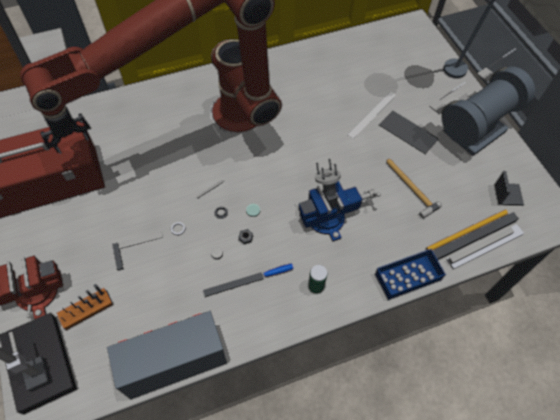

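The top view shows the glass at (296,243), ring (322,252), spacer (361,250), offcut (338,215), nut (311,221) and vise/flange (236,213). The scene view shows the same things at (253,210), (221,212), (178,228), (217,254), (246,237) and the flange near (328,182).

```bash
python3 - <<'E'
from h import *
Z=dict(glass=.012,ring=.013,spacer=.01,offcut=.02,nut=.024,punch=.005)
A=dict(top=dict(glass=(296,243),ring=(322,252),spacer=(361,250),offcut=(338,215),nut=(311,221),punch=(323,278)),
 scene=dict(glass=(253,210),ring=(221,212),spacer=(178,228),offcut=(217,254),nut=(246,237),punch=(210,188)))
for n in A:
    f=np.load(f"pics/{n}.npz");K,W,D=f["K"],f["W"],f["D"]
    for k,p in A[n].items(): print(n,k,onz(K,W,*p,Z[k]).round(3))
    C=cloud(K,W,D)
    c=dict(top=(236,213),scene=(328,182))[n]
    P=C[c[1]-30:c[1]+30,c[0]-35:c[0]+35].reshape(-1,3)
    m=(P[:,2]>.17)&(P[:,2]<.30);P=P[m];print(n,len(P),P.mean(0).round(3),P.min(0).round(3),P.max(0).round(3))
    # ransac plane
    nrm=np.array([-.5,0,.866]); s=P@nrm; h,e=np.histogram(s,bins=40);print(h,e[[0,-1]].round(3)); 
I=cv2.imread("pics/scene.png")[150:230,290:370];cv2.imwrite("pics/c.png",cv2.resize(I,None,fx=7,fy=7,interpolation=2))
E
```

```text
top glass [ 0.459 -0.101  0.012]
top ring [ 0.425 -0.208  0.013]
top spacer [ 0.437 -0.37   0.01 ]
top offcut [ 0.579 -0.273  0.02 ]
top nut [ 0.55  -0.16   0.024]
top punch [ 0.32  -0.214  0.005]
top 449 [0.541 0.132 0.222] [0.496 0.09  0.17 ] [0.598 0.173 0.275]
[  3  11   1   0   0   0   0   0   0   0   0   0   1   1  12   9   7   5
   3   2   8   9  18  79 147  67  18   3   1   4   3   5   3   3   4   1
   4   9   4   4] [-0.151 -0.03 ]
scene glass [ 0.456 -0.1    0.012]
scene ring [ 0.425 -0.209  0.013]
scene spacer [ 0.433 -0.368  0.01 ]
scene offcut [ 0.581 -0.271  0.02 ]
scene nut [ 0.556 -0.16   0.024]
scene punch [ 0.31  -0.215  0.005]
scene 582 [0.548 0.129 0.219] [0.488 0.088 0.17 ] [0.597 0.175 0.274]
[  8   7  15  11   8  12  11  13   6  13  10  12   5  11  13   9  10   3
   1   0   3  13  20  26  39 122  63  15   6   8   9   6   9   9   7  10
  10   8  11  10] [-0.15 -0.03]
```

View pics/c.png

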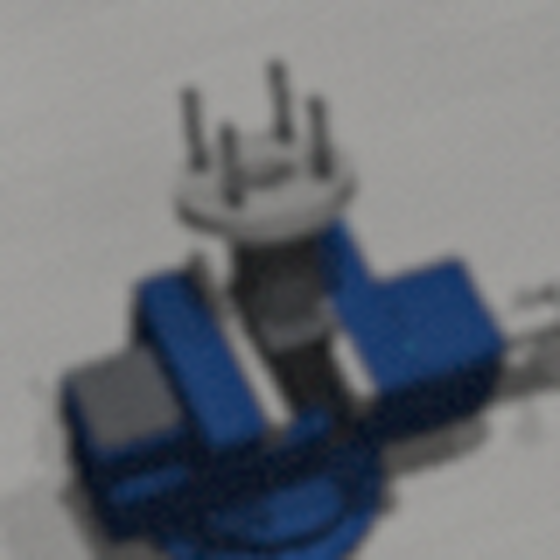

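The crop shows the four studs on the flange, leaning up and left in that view. The flange centre is at about world (0.54, 0.13, 0.22). Next I move the wrist over the parts.

Request:
jog_arm:
  steps:
    - {"delta_rot": [0, 0, 7.3], "linear": [0, 0, 0], "grip": 0.085}
    - {"delta_rot": [0, 0, 7.3], "linear": [0, 0, 0], "grip": 0.085}
    - {"delta_rot": [0, 0, 0], "linear": [0.033, -0.036, -0.002], "grip": 0.085}
    - {"delta_rot": [0, 0, 0], "linear": [0.033, -0.036, -0.002], "grip": 0.085}
    - {"delta_rot": [0, 0, 0], "linear": [0.033, -0.036, -0.002], "grip": 0.085}
    - {"delta_rot": [0, 0, 0], "linear": [0.033, -0.036, -0.002], "grip": 0.085}
    - {"delta_rot": [0, 0, 0], "linear": [0.033, -0.036, -0.002], "grip": 0.085}
    - {"delta_rot": [0, 0, 0], "linear": [0.033, -0.036, -0.002], "grip": 0.085}
    - {"delta_rot": [0, 0, 0], "linear": [0.033, -0.036, -0.002], "grip": 0.085}
    - {"delta_rot": [0, 0, 0], "linear": [0.03, -0.03, 0], "grip": 0.085}
  newtons: 40

```text
t: 1.1
tool_pos: [0.4196, -0.3207, 0.2453]
tool_rot: [-3.142, -0.001, -0.0]
contact_force: [0.2, -0.5, 0.3]
opening: 0.0848
grip_force: 0.0
```

```bash
python3 - <<'E'
from h import *
K,W,I,D=shot("wrist","w1"); print(K[0,0],W.round(3).tolist(), ctrl.get_obs()["tool_pos"])
C=cloud(K,W,D); m=((C[...,2]>.006)&(C[...,2]<.04)).astype(np.uint8)
for c in cv2.findContours(m,cv2.RETR_EXTERNAL,2)[0]:
    if cv2.contourArea(c)>150:
        (u,v),r=cv2.minEnclosingCircle(c); print((u,v,r),cv2.contourArea(c),onz(K,W,u,v,.01).round(4))
E
```

```text
349.4735819310893 [[0.001, -0.96, -0.28, 0.492], [-1.0, -0.001, -0.001, -0.321], [0.001, 0.28, -0.96, 0.387], [0.0, 0.0, 0.0, 1.0]] [ 0.42300629 -0.316784    0.24516013]
(74.5, 419.0, 16.500099182128906) 181.5 [ 0.0888 -0.0451  0.01  ]
(196.5, 259.5, 40.62644577026367) 397.5 [ 0.324 -0.226  0.01 ]
(177.6219482421875, 170.35365295410156, 22.110132217407227) 989.0 [ 0.4291 -0.2123  0.01  ]
(322.5, 162.5, 23.119356155395508) 1574.5 [ 0.4378 -0.3695  0.01  ]
(70.21428680419922, 141.9761962890625, 26.245254516601562) 1779.0 [ 0.4593 -0.1006  0.01  ]
(496.0, 127.5, 74.5068130493164) 3588.0 [ 0.4747 -0.5505  0.01  ]
(111.5, 43.5, 33.71211624145508) 2473.5 [ 0.5549 -0.1571  0.01  ]
(225.1901397705078, 16.3873233795166, 22.416522979736328) 1259.5 [ 0.579  -0.2702  0.01  ]
```

View pics/w1.png

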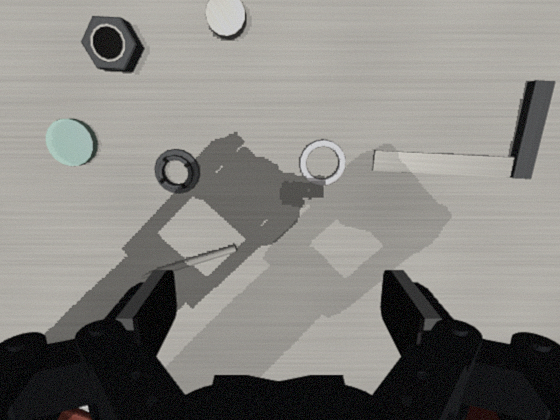

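The wrist view shows the glass (70,142), ring (178,170) and spacer (322,162), all clear of each other. I'll hover over the spacer and check its position.

Request:
jog_arm:
  steps:
    - {"delta_rot": [0, 0, 0], "linear": [0.003, 0.013, 0.045], "grip": 0.07}
    - {"delta_rot": [0, 0, 0], "linear": [0.003, 0.013, 0.045], "grip": 0.07}
    - {"delta_rot": [0, 0, 0], "linear": [0.004, 0.013, 0.045], "grip": 0.07}
    - {"delta_rot": [0, 0, 0], "linear": [0.004, 0.013, 0.045], "grip": 0.07}
    - {"delta_rot": [0, 0, 0], "linear": [0, 0, 0], "grip": 0.07}
    - {"delta_rot": [0, 0, 0], "linear": [0, 0, 0], "grip": 0.07}

```text
t: 1.75
tool_pos: [0.4318, -0.3742, 0.0643]
tool_rot: [-3.139, 0.001, 0.003]
contact_force: [-0.3, -0.6, 0.1]
opening: 0.0705
grip_force: 0.0
```

```bash
cat > find.py <<'E'
from h import *
import sys
# find disc near tool axis: args name z_top_of_mask expected x y zplane
name,x0,y0,zp=sys.argv[1],*map(float,sys.argv[2:5])
K,W,I,D=shot("wrist",name); o=ctrl.get_obs(); print(o["tool_pos"].round(4),o["tool_rot"].round(4),o["opening"])
C=cloud(K,W,D)
m=((C[...,2]>.005)&(C[...,2]<.03)&(np.hypot(C[...,0]-x0,C[...,1]-y0)<.035))
P=C[m]; top=P[P[:,2]>zp-.003]
print(len(P),len(top),"z med",np.median(top[:,2]).round(4))
mm=(m&(C[...,2]>zp-.003)).astype(np.uint8); c=max(cv2.findContours(mm,cv2.RETR_EXTERNAL,1)[0],key=cv2.contourArea)
h=cv2.convexHull(c)[:,0]; Q=np.array([onz(K,W,u,v,zp)[:2] for u,v in h])
(cx,cy),r=cv2.minEnclosingCircle((Q*1000).astype(np.float32)); print("circle",cx,cy,r)
A=np.c_[2*Q,np.ones(len(Q))];s=np.linalg.lstsq(A,(Q**2).sum(1),rcond=None)[0];print("fit",s[:2].round(4),np.sqrt(s[2]+s[0]**2+s[1]**2).round(4))
print("delta tool", Ro.from_rotvec(o["tool_rot"]).inv().apply(np.array([*s[:2],0])-o["tool_pos"]).round(4))
E
python3 find.py w2 .438 -.3695 .010
```

```text
[ 0.433  -0.3753  0.0667] [ 3.1406e+00 -3.0000e-04  1.6000e-03] 0.06987850012536564
2623 2491 z med 0.0094
circle 438.04071044921875 -369.60552978515625 24.74054527282715
fit [ 0.438  -0.3696] 0.0245
delta tool [ 0.005  -0.0058  0.0667]
```

View pics/w2.png

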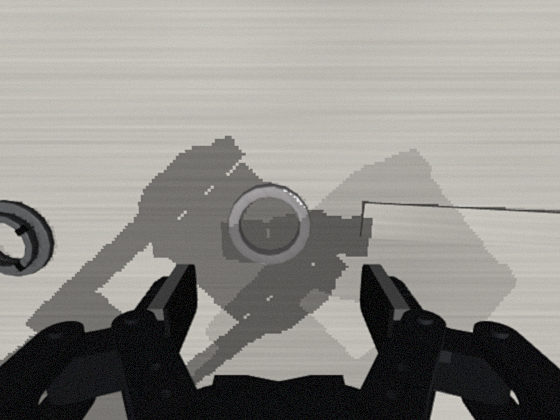

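The spacer sits at (270,223) just ahead of the fingers and nothing blocks it. I'll align, descend and grip.

Request:
jog_arm:
  steps:
    - {"delta_rot": [0, 0, 0], "linear": [0.0055, -0.0045, 0.02], "grip": 0.07}
    - {"delta_rot": [0, 0, 0], "linear": [0, 0, 0.02], "grip": 0.07}
    - {"delta_rot": [0, 0, 0], "linear": [0, 0, 0.015], "grip": 0.07}
    - {"delta_rot": [0, 0, 0], "linear": [0, 0, 0.007], "grip": 0.07}
    - {"delta_rot": [0, 0, 0], "linear": [0, 0, 0], "grip": 0.07}
    - {"delta_rot": [0, 0, 0], "linear": [0, 0, 0], "grip": 0.04}
    - {"delta_rot": [0, 0, 0], "linear": [0, 0, 0], "grip": 0.04}
    - {"delta_rot": [0, 0, 0], "linear": [0, 0, 0], "grip": 0.04}
    - {"delta_rot": [0, 0, 0], "linear": [0, 0, 0], "grip": 0.04}
  newtons: 40

```text
t: 2.7
tool_pos: [0.4388, -0.3711, 0.0055]
tool_rot: [3.14, -0.0, 0.002]
contact_force: [-0.9, 2.3, 6.9]
opening: 0.0464
grip_force: 39.9
```

```bash
python3 find.py w3 .438 -.3695 .010
```

```text
[ 0.4388 -0.3711  0.0056] [ 3.1403e+00 -1.0000e-04  1.9000e-03] 0.046138679738337844
6457 6079 z med 0.0097
circle 438.82073974609375 -367.9176025390625 38.29609680175781
fit [ 0.4353 -0.3694] 0.0319
delta tool [-0.0035 -0.0017  0.0056]
```

View pics/w3.png

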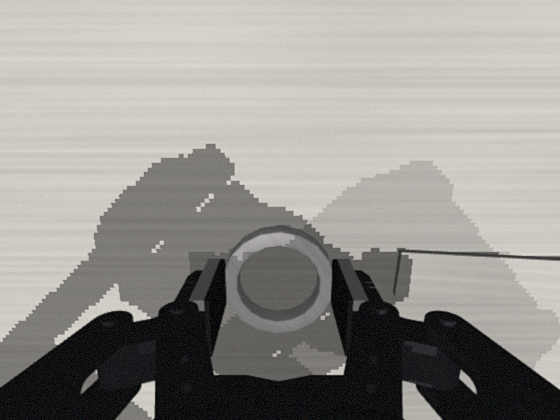

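The spacer is held between the pads, centred at about (279,279). I lift it and carry it to a viewing pose before the flange.

Request:
jog_arm:
  steps:
    - {"delta_rot": [0, 0, 0], "linear": [0, 0, -0.03], "grip": 0.04}
    - {"delta_rot": [0, 0, 0], "linear": [0, 0, -0.045], "grip": 0.04}
    - {"delta_rot": [0, 0, 0], "linear": [0, 0, -0.045], "grip": 0.04}
    - {"delta_rot": [0, 0, 0], "linear": [0, 0, -0.045], "grip": 0.04}
    - {"delta_rot": [0, 0, 0], "linear": [0, -0.045, -0.014], "grip": 0.04}
    - {"delta_rot": [0, 0, 0], "linear": [0, -0.045, -0.014], "grip": 0.04}
    - {"delta_rot": [0, 0, 0], "linear": [0, -0.045, -0.014], "grip": 0.04}
    - {"delta_rot": [0, 0, 0], "linear": [0, -0.045, -0.014], "grip": 0.04}
    - {"delta_rot": [0, 0, 0], "linear": [0, -0.045, -0.014], "grip": 0.04}
    - {"delta_rot": [0, 0, 0], "linear": [0, -0.045, -0.014], "grip": 0.04}

```text
t: 3.75
tool_pos: [0.4378, -0.0988, 0.2539]
tool_rot: [3.141, -0.001, 0.004]
contact_force: [1.8, 0.1, -0.1]
opening: 0.046
grip_force: 41.0
```

Request:
jog_arm:
  steps:
    - {"delta_rot": [0, 0, 0], "linear": [0, -0.045, -0.014], "grip": 0.04}
    - {"delta_rot": [0, 0, 0], "linear": [0, -0.045, -0.014], "grip": 0.04}
    - {"delta_rot": [0, 0, 0], "linear": [0, -0.045, -0.014], "grip": 0.04}
    - {"delta_rot": [0, 0, 0], "linear": [0, -0.045, -0.014], "grip": 0.04}
    - {"delta_rot": [0, 0, 0], "linear": [0, -0.05, -0.014], "grip": 0.04}
    - {"delta_rot": [0, 7.5, 0], "linear": [0, 0, 0], "grip": 0.04}
    - {"delta_rot": [0, 7.5, 0], "linear": [0, 0, 0], "grip": 0.04}
    - {"delta_rot": [0, 7.5, 0], "linear": [0, 0, 0], "grip": 0.04}
    - {"delta_rot": [0, 7.5, 0], "linear": [0, 0, 0], "grip": 0.04}
    - {"delta_rot": [0, 0, 0], "linear": [0, 0, 0], "grip": 0.04}

```text
t: 4.75
tool_pos: [0.4357, 0.1281, 0.3203]
tool_rot: [-3.034, -0.002, -0.814]
contact_force: [0.8, 0.7, -0.1]
opening: 0.0457
grip_force: 41.0
```

```bash
python3 - <<'E'
from h import *
f=np.load("pics/w3.npz");print("spacer in hand at",onz(f["K"],f["W"],279,279,.01), "tool .4375..")
K,W,I,D=shot("wrist","w4"); o=ctrl.get_obs(); print(o)
C=cloud(K,W,D); m=(C[...,2]>.16)&(C[...,2]<.30)&(np.hypot(C[...,0]-.541,C[...,1]-.132)<.06)
P=C[m];rng=np.random.default_rng(0);best=0
for _ in range(500):
    a=P[rng.choice(len(P),3,False)];n=np.cross(a[1]-a[0],a[2]-a[0]);l=np.linalg.norm(n)
    if l<1e-5: continue
    n/=l;n*=np.sign(n[2])
    if n[2]<.75: continue
    i=abs((P-a[0])@n)<.0015
    if i.sum()>best:best=i.sum();bi=i
Q=P[bi];c=Q.mean(0);n=np.linalg.svd(Q-c)[2][2];n*=np.sign(n[2]);print(len(P),best,"c",c,"n",n)
E
```

```text
spacer in hand at [ 0.44053889 -0.37225643  0.01      ] tool .4375..
{'t': 4.8, 'q': array([ 0.17483208, -0.78750986,  2.16243146, -0.09107523,  1.25104302,
        1.75072847]), 'dq': array([-0.01479114,  0.06328676, -0.07339354,  0.0015775 ,  0.00246139,
       -0.00416205]), 'effort': array([ 4.10069861e-01, -9.87785071e+00, -3.86379004e+01, -2.91708447e-01,
       -1.61927685e+00,  2.65582226e-02]), 'tool_pos': array([0.43671455, 0.12798247, 0.32162283]), 'tool_rot': array([-3.03419754e+00, -1.11381297e-03, -8.12689698e-01]), 'contact_force': array([-0.287495  ,  0.53853572, -0.28953383]), 'wrist_torque': array([-0.04281095,  0.26269341, -0.03045147]), 'grip_force': 41.01941771339625, 'opening': 0.046138736126762316}
8879 6824 c [0.54005672 0.13254929 0.22251702] n [-0.50038104 -0.00246136  0.8658018 ]
```

View pics/w4.png

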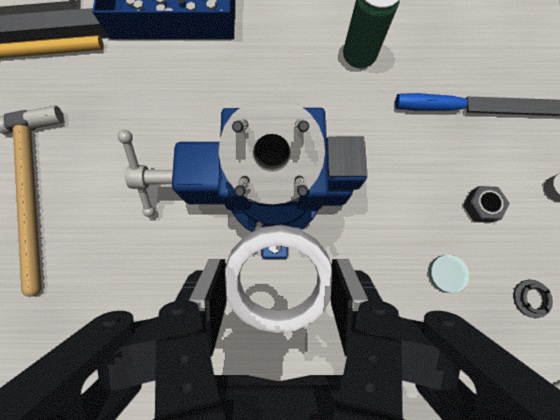

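The picture shows the flange face centred near (272,150), the studs near (239,126), (303,126), (242,184) and (302,184), and the held spacer at (278,279). I measure the axis and the spacer in tool coordinates.

```bash
cat > rel.py <<'E'
from h import *
def circ(Q):
    A=np.c_[2*Q,np.ones(len(Q))];s=np.linalg.lstsq(A,(Q**2).sum(1),rcond=None)[0];return s[:2],np.sqrt(s[2]+s[:2]@s[:2])
def flange(K,D,T):
    """T: tool<-cam. returns plane n,c and axis point in the tool frame, from outer edge and from stud tops"""
    C=cloud(K,T,D); X=C[...,0];Y=C[...,1]
    m=(D>0)&(np.hypot(X-FX[0],Y-FX[1])<.055)&(abs(C[...,2]-FX[2])<.006)
    P=C[m]
    for _ in range(4):
        c=P.mean(0);n=np.linalg.svd(P-c)[2][2];n*=-np.sign(n[2]);s=(C-c)@n;m2=m&(abs(s)<.002);P=C[m2]
    pl=m2.astype(np.uint8);cn=max(cv2.findContours(pl,cv2.RETR_EXTERNAL,1)[0],key=cv2.contourArea)[:,0]
    R=np.array([np.append(np.linalg.solve(K,[u,v,1.]),0)[:3]@T[:3,:3].T for u,v in cn]);o=T[:3,3]
    e=o+R*(((c-o)@n)/(R@n))[:,None]
    q=e[:,:2]
    for _ in range(6):
        a,r=circ(q);d=abs(np.hypot(*(e[:,:2]-a).T)-r);q=e[d<max(.0012,np.percentile(d,50))][:,:2]
    h=(C-c)@n
    st=(D>0)&(h>.037)&(h<.047)&(np.hypot(X-a[0],Y-a[1])<.05)
    k,l,S,G=cv2.connectedComponentsWithStats(st.astype(np.uint8))
    tops=[]
    for i in range(1,k):
        if S[i,4]>=8:
            ug=G[i];r0=np.linalg.solve(K,[*ug,1.])@T[:3,:3].T;p=o+r0*(((c+.042*n-o)@n)/(r0@n));tops.append(p)
    return n,c,a,r,np.array(tops)
E
python3 - <<'E'
import rel;from rel import *
f=np.load("pics/w4.npz");K,D=f["K"],f["D"];T=np.array(ctrl.camera_info("wrist")["T_tool_cam"])
# expected face in tool
o=ctrl.get_obs();R=Ro.from_rotvec(o["tool_rot"]);rel.FX=R.inv().apply(np.array([.540,.1325,.2225])-o["tool_pos"]);print("exp",rel.FX)
n,c,a,r,t=flange(K,D,T);print("n",n.round(4),"edge c",a.round(4),r.round(4),"face z",((c[2]*n[2]+(c[:2]-a)@n[:2])/n[2]).round(4));print("tops",t.round(4),t.mean(0).round(4))
C=cloud(K,T,D);m=(abs(C[...,2]+.006)<.01)&(abs(C[...,0])<.035)&(abs(C[...,1])<.0225)
P=C[m];print(len(P),np.percentile(P[:,2],[5,50,95]),P.min(0),P.max(0))
z=np.median(P[:,2]);mm=(m&(abs(C[...,2]-z)<.003)).astype(np.uint8)
for cn in cv2.findContours(mm,cv2.RETR_LIST,1)[0]:
    if len(cn)>40:
        print(len(cn),cv2.contourArea(cn)); q=C[cn[:,0,1],cn[:,0,0],:2]; q=q[abs(q[:,1])<.0215]
        for _ in range(4):
            s,rr=circ(q);d=abs(np.hypot(*(q-s).T)-rr);q=q[d<max(.001,np.percentile(d,70))]
        print(s.round(4),rr.round(4))
E
```

```text
exp [ 0.0399161  -0.0044107   0.13748047]
n [ 5.e-04  2.e-03 -1.e+00] edge c [ 0.0396 -0.0044] 0.0414 face z 0.1369
tops [[ 0.0616 -0.0259  0.0948]
 [ 0.0618  0.0172  0.0949]
 [ 0.0185 -0.0256  0.0948]
 [ 0.0189  0.0174  0.0949]] [ 0.0402 -0.0043  0.0949]
5261 [-0.00478475 -0.00309732  0.00228084] [-0.02655295 -0.02246053 -0.01593938] [0.02388263 0.02248907 0.00399229]
231 4524.5
[-0.0013  0.0009] 0.018
331 8633.5
[-0.0013  0.0009] 0.0243
```

Both estimates of the axis agree, and the spacer needs to move by (0.041, -0.005) in the tool frame with the face 0.131 ahead. I'll insert it down to just above the face.

Request:
jog_arm:
  steps:
    - {"delta_rot": [0, 0, 0], "linear": [0.0205, -0.0025, 0.01], "grip": 0.04}
    - {"delta_rot": [0, 0, 0], "linear": [0.0205, -0.0025, 0.02], "grip": 0.04}
    - {"delta_rot": [0, 0, 0], "linear": [0, 0, 0.03], "grip": 0.04}
    - {"delta_rot": [0, 0, 0], "linear": [0, 0, 0.02], "grip": 0.04}
    - {"delta_rot": [0, 0, 0], "linear": [0, 0, 0], "grip": 0.04}
    - {"delta_rot": [0, 0, 0], "linear": [0, 0, 0.008], "grip": 0.04}
    - {"delta_rot": [0, 0, 0], "linear": [0, 0, 0.008], "grip": 0.04}
    - {"delta_rot": [0, 0, 0], "linear": [0, 0, 0.008], "grip": 0.04}
    - {"delta_rot": [0, 0, 0], "linear": [0, 0, 0.008], "grip": 0.04}
    - {"delta_rot": [0, 0, 0], "linear": [0, 0, 0.008], "grip": 0.04}

```text
t: 5.8
tool_pos: [0.5333, 0.1334, 0.2394]
tool_rot: [-3.034, 0.0, -0.812]
contact_force: [-26.7, 0.6, 29.4]
opening: 0.046
grip_force: 67.2
```

```bash
python3 - <<'E'
from h import *
K,W,I,D=shot("wrist","w5"); o=ctrl.get_obs(); print(o["tool_pos"],o["contact_force"],o["wrist_torque"],o["grip_force"])
T=np.array(ctrl.camera_info("wrist")["T_tool_cam"]);C=cloud(K,T,D)
for v in range(200,400,12): print(v,(C[v,240:320:13]*1000).round(0)[:,[0,2]].astype(int).tolist())
cv2.imwrite("pics/w5c.png",cv2.resize(I[120:400,140:420,::-1],None,fx=2,fy=2,interpolation=2))
E
```

```text
[0.53347316 0.13340997 0.2391704 ] [-5.87587659  1.16475003 -0.0414234 ] [0.2531917  0.87516087 0.0974879 ] 64.05992615735158
200 [[31, 18], [31, 18], [31, 19], [31, 18], [31, 19], [31, 18], [31, 19]]
212 [[25, 19], [25, 18], [25, 18], [25, 18], [26, 17], [25, 18], [25, 18]]
224 [[19, 18], [19, 18], [19, 18], [20, 17], [19, 18], [19, 18], [20, 16]]
236 [[13, 18], [13, 18], [13, 18], [13, 18], [13, 18], [13, 18], [18, 5]]
248 [[6, 19], [19, -13], [21, -16], [21, -16], [20, -14], [19, -13], [6, 19]]
260 [[15, -15], [16, -18], [17, -19], [17, -19], [17, -19], [16, -17], [15, -14]]
272 [[11, -17], [11, -17], [12, -19], [-19, 45], [11, -17], [11, -17], [11, -17]]
284 [[-3, 0], [-8, 9], [-10, 12], [-10, 14], [-10, 13], [-7, 8], [-3, 0]]
296 [[-9, 0], [-12, 5], [-14, 8], [-14, 9], [-14, 8], [-12, 5], [-10, 2]]
308 [[-23, 12], [-26, 18], [-27, 18], [-27, 19], [-27, 19], [-26, 17], [-23, 12]]
320 [[-25, 5], [-34, 19], [-33, 18], [-34, 19], [-34, 18], [-34, 19], [-24, 4]]
332 [[-28, -1], [-41, 18], [-40, 17], [-41, 18], [-40, 17], [-41, 18], [-24, -5]]
344 [[-169, 179], [-169, 179], [-169, 179], [-170, 180], [-169, 178], [-169, 179], [-169, 179]]
356 [[-181, 174], [-180, 173], [-181, 175], [-180, 174], [-181, 174], [-180, 173], [-180, 173]]
368 [[-191, 168], [-190, 167], [-190, 167], [-190, 167], [-191, 168], [-190, 168], [-191, 168]]
380 [[11, -74], [11, -74], [9, -72], [-200, 161], [10, -73], [10, -73], [11, -74]]
392 [[12, -78], [12, -78], [12, -79], [12, -78], [12, -78], [11, -78], [11, -78]]
```

View pics/w5c.png

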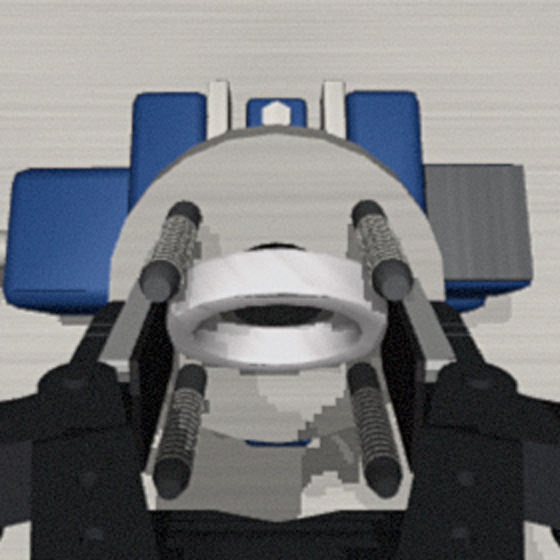

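The spacer caught on the way in and turned about the pad axis: its uphill side stands up and its lower edge is at the face. It is already inside the stud cage, because its edge is below the stud tops. I check where the tool really is against the studs.

```bash
python3 - <<'E'
from rel import *
f=np.load("pics/w5.npz");K,D=f["K"],f["D"];T=np.array(ctrl.camera_info("wrist")["T_tool_cam"]);C=cloud(K,T,D)
m=(abs(C[...,2]-.018)<.003)&(np.hypot(C[...,0],C[...,1])<.06);P=C[m]
c=P.mean(0);n=np.linalg.svd(P-c)[2][2];print("n",n,"facez",np.median(P[:,2]))
k,l,S,G=cv2.connectedComponentsWithStats(((abs(C[...,2]+.024)<.004)&(abs(abs(C[...,0])-.022)<.009)&(abs(abs(C[...,1])-.022)<.009)).astype(np.uint8))
for i in range(1,k):
    if S[i,4]>10: print(G[i].round(0),S[i,4],np.median(C[l==i],0).round(4),((C[l==i].min(0)+C[l==i].max(0))/2).round(4))
E
```

```text
n [ 9.09173081e-04  1.42196526e-03 -9.99998576e-01] facez 0.01796822819021536
[336. 260.] 334 [ 0.019   0.0221 -0.0231] [ 0.0186  0.0224 -0.023 ]
[220. 261.] 328 [ 0.0187 -0.0209 -0.0233] [ 0.018  -0.0211 -0.0228]
[225. 359.] 294 [-0.0244 -0.0206 -0.0228] [-0.0253 -0.0209 -0.0227]
[332. 359.] 289 [-0.0244  0.0224 -0.023 ] [-0.0251  0.0227 -0.0227]
```

The tool is about 2 mm too far uphill. Since 51 mm across the ring's diagonal is under the 54 mm cage, it should drop flat on release, so I'll open gently, shift back 2 mm and look.

Request:
jog_arm:
  steps:
    - {"delta_rot": [0, 0, 0], "linear": [-0.002, 0, 0], "grip": 0.04}
    - {"delta_rot": [0, 0, 0], "linear": [0, 0, 0], "grip": 0.05}
    - {"delta_rot": [0, 0, 0], "linear": [0, 0, 0], "grip": 0.056}
    - {"delta_rot": [0, 0, 0], "linear": [0, 0, 0], "grip": 0.06}
    - {"delta_rot": [0, 0, 0], "linear": [0, 0, 0], "grip": 0.06}
    - {"delta_rot": [0, 0, 0], "linear": [0, 0, 0], "grip": 0.06}
  newtons: 30

```text
t: 6.45
tool_pos: [0.5319, 0.1328, 0.2375]
tool_rot: [3.034, -0.0, 0.813]
contact_force: [-0.2, 0.1, -1.0]
opening: 0.0598
grip_force: 0.0
```

```bash
cat > seat.py <<'E'
from rel import *
import sys
name,zf=sys.argv[1],float(sys.argv[2])   # zf: face z in tool expected
K,W,I,D=shot("wrist",name); o=ctrl.get_obs(); print(o["tool_pos"].round(4),o["contact_force"].round(1),o["opening"].round(4))
T=np.array(ctrl.camera_info("wrist")["T_tool_cam"]);C=cloud(K,T,D)
m=(abs(C[...,2]-zf)<.004)&(np.hypot(C[...,0],C[...,1])<.06);print("face z",np.median(C[m][:,2]).round(4)); zf=np.median(C[m][:,2])
k,l,S,G=cv2.connectedComponentsWithStats(((abs(C[...,2]-zf+.042)<.004)&(abs(abs(C[...,0])-.022)<.012)&(abs(abs(C[...,1])-.022)<.009)).astype(np.uint8))
oo=T[:3,3];t=[]
for i in range(1,k):
    if S[i,4]>10:
        q=C[l==i]; t.append((q.min(0)+q.max(0))/2)
t=np.array(t);print("tops",t.round(4).tolist(),t.mean(0).round(4)); a=t.mean(0)
h=zf-C[...,2]; rr=np.hypot(C[...,0]-a[0],C[...,1]-a[1])
m=(rr<.0245)&(rr>.012)&(h>.003);print("height hist",np.histogram(h[m]*1000,bins=range(0,50,3))[0])
if m.sum()>50:
    q=C[m]; q=q[abs(q[:,2]-np.median(q[:,2]))<.004]; c=q.mean(0);n=np.linalg.svd(q-c)[2][2];print("top plane n",n.round(3),"h",(zf-np.median(q[:,2])).round(4),"mid",((q.min(0)+q.max(0))/2).round(4))
E
python3 seat.py w6 .018; python3 -c "
import cv2;I=cv2.imread('pics/w6.png');cv2.imwrite('pics/w6c.png',cv2.resize(I[120:400,140:420],None,fx=2,fy=2))"
```

```text
Traceback (most recent call last):
  File "seat.py", line 4, in <module>
    K,W,I,D=shot("wrist",name); o=ctrl.get_obs(); print(o["tool_pos"].round(4),o["contact_force"].round(1),o["opening"].round(4))
                                                                                                           ^^^^^^^^^^^^^^^^^^
AttributeError: 'float' object has no attribute 'round'
```

View pics/w6c.png

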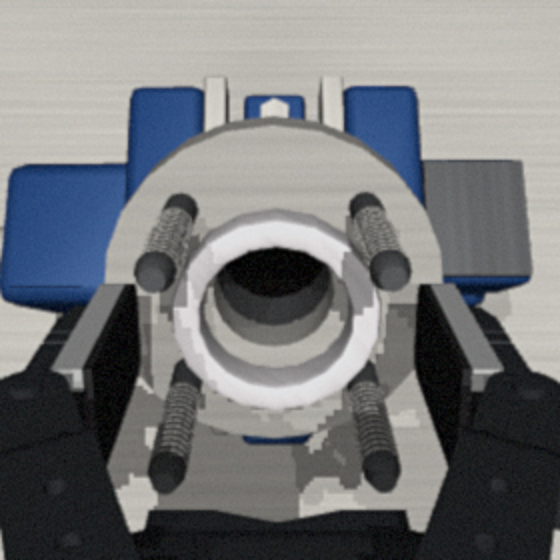

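The spacer now lies inside the studs, centred at about (278,310) in the crop, and looks nearly flat. I check it by numbers.

```bash
sed -i 's/o\["opening"\].round(4)/o["opening"]/' seat.py; python3 seat.py w7 .018
```

```text
[0.5318 0.1328 0.2374] [-0.3 -0.4  0.2] 0.05987496972631076
face z 0.017
tops [[0.0202, -0.0218, -0.0238], [0.0207, 0.0218, -0.0237], [0.0111, -0.0299, -0.025], [0.011, 0.0308, -0.0254], [-0.0231, -0.0215, -0.0238], [-0.0228, 0.0221, -0.0236]] [ 0.0028  0.0003 -0.0242]
height hist [   0  295  626 2002    4    2    4    0    5    3    4    5   11    9
    0    0]
top plane n [-0.407 -0.014 -0.914] h 0.0962 mid [ 0.0145 -0.     -0.0784]
```

```bash
python3 - <<'E'
s=open('seat.py').read()
s=s[:s.index("t=np.array(t)")]+'''t=np.array(t);t=t[abs(t[:,1])<.027];print("tops",t.round(4).tolist(),t.mean(0).round(4)); a=t.mean(0)
H=float(sys.argv[3]); h=zf-C[...,2]; rr=np.hypot(C[...,0]-a[0],C[...,1]-a[1])
m=(rr<.0265)&(rr>.010)&(abs(C[...,1])<.024)&(abs(h-H)<.0025)
q=C[m]
for _ in range(4):
    c=q.mean(0);n=np.linalg.svd(q-c)[2][2];n*=-np.sign(n[2]);q=C[m&(abs((C-c)@n)<.001)]
print(len(q),"plane n",n.round(3),"h",(zf-c[2]).round(4))
mm=(m&(abs((C-c)@n)<.0015)).astype(np.uint8);mm=cv2.morphologyEx(mm,cv2.MORPH_OPEN,np.ones((3,3)))
cn=max(cv2.findContours(mm,cv2.RETR_EXTERNAL,1)[0],key=cv2.contourArea)[:,0]
e=C[cn[:,1],cn[:,0],:2];s_,r_=circ(e);e=e[abs(np.hypot(*(e-s_).T)-r_)<.002];s_,r_=circ(e);print("disc centre rel axis",(s_-a[:2]).round(4),r_.round(4))
'''
open('seat.py','w').write(s)
E
python3 seat.py w8 .018 .010
```

```text
[0.5318 0.1328 0.2374] [ 0.5 -0.7 -0.1] 0.060144138729937686
face z 0.017
tops [[0.0206, 0.0219, -0.0238], [0.0202, -0.0219, -0.0236], [-0.0231, 0.022, -0.0235], [-0.023, -0.0214, -0.0239]] [-0.0013  0.0001 -0.0237]
3070 plane n [ 0.003  0.002 -1.   ] h 0.0098
disc centre rel axis [-0.0026  0.0003] 0.0237
```

```bash
python3 - <<'E'
from h import *
T=np.array(ctrl.camera_info("wrist")["T_tool_cam"])
for n in("w2","w4","w8"):
    f=np.load(f"pics/{n}.npz");C=cloud(f["K"],T,f["D"])
    for s in(-1,1):
        m=(abs(C[...,0])<.014)&(s*C[...,1]>.0235)&(s*C[...,1]<.055)&(C[...,2]<.0105)&(C[...,2]>-.06)
        P=C[m];print(n,s,len(P),"z pct",np.percentile(P[:,2],[90,98,99.5,100]).round(4),"inner y",np.percentile(abs(P[:,1]),2).round(4),"x range",P[P[:,2]>np.percentile(P[:,2],80)][:,0].min().round(3))
E
```

```text
w2 -1 5575 z pct [-0.0187 -0.0111 -0.0081 -0.0061] inner y 0.0338 x range -0.011
w2 1 5239 z pct [-0.0182 -0.0107 -0.0081 -0.0059] inner y 0.0354 x range -0.011
w4 -1 6831 z pct [-0.0291 -0.0124 -0.008  -0.0047] inner y 0.0238 x range -0.005
w4 1 8023 z pct [-0.0203 -0.0079 -0.0036 -0.0013] inner y 0.0238 x range -0.011
w8 -1 7102 z pct [-0.0194 -0.0094 -0.0055  0.0097] inner y 0.0289 x range -0.01
w8 1 7012 z pct [-0.0182 -0.0072  0.0076  0.0099] inner y 0.0298 x range -0.012
```

The spacer lies flat at h = 9.8 mm and 2.6 mm off the axis, so it is within limits. The fingertips sit about 3 mm behind the TCP at this opening, so I must grip lower next time. I retract and go over the glass.

Request:
jog_arm:
  steps:
    - {"delta_rot": [0, 0, 0], "linear": [0, 0, -0.03], "grip": 0.06}
    - {"delta_rot": [0, 0, 0], "linear": [0, 0, -0.045], "grip": 0.06}
    - {"delta_rot": [0, 0, 0], "linear": [0, 0, -0.045], "grip": 0.06}
    - {"delta_rot": [0, -7.5, 0], "linear": [0, 0, 0], "grip": 0.07}
    - {"delta_rot": [0, -7.5, 0], "linear": [0, 0, 0], "grip": 0.07}
    - {"delta_rot": [0, -7.5, 0], "linear": [0, 0, 0], "grip": 0.07}
    - {"delta_rot": [0, -7.5, 0], "linear": [0, 0, 0], "grip": 0.07}
    - {"delta_rot": [0, 0, 0], "linear": [-0.003, 0.046, 0], "grip": 0.07}
    - {"delta_rot": [0, 0, 0], "linear": [-0.003, 0.046, 0], "grip": 0.07}
    - {"delta_rot": [0, 0, 0], "linear": [-0.003, 0.046, 0], "grip": 0.07}

```text
t: 7.6
tool_pos: [0.463, -0.0065, 0.3409]
tool_rot: [3.142, 0.002, -0.001]
contact_force: [1.4, -0.1, 0.9]
opening: 0.07
grip_force: 0.0
```

Request:
jog_arm:
  steps:
    - {"delta_rot": [0, 0, 0], "linear": [-0.003, 0.046, 0], "grip": 0.07}
    - {"delta_rot": [0, 0, 0], "linear": [-0.003, 0.046, 0], "grip": 0.07}
    - {"delta_rot": [0, 0, 0], "linear": [0, 0, 0.045], "grip": 0.07}
    - {"delta_rot": [0, 0, 0], "linear": [0, 0, 0.045], "grip": 0.07}
    - {"delta_rot": [0, 0, 0], "linear": [0, 0, 0.045], "grip": 0.07}
    - {"delta_rot": [0, 0, 0], "linear": [0, 0, 0.045], "grip": 0.07}
    - {"delta_rot": [0, 0, 0], "linear": [0, 0, 0.045], "grip": 0.07}
    - {"delta_rot": [0, 0, 0], "linear": [0, 0, 0.045], "grip": 0.07}
    - {"delta_rot": [0, 0, 0], "linear": [0, 0, 0], "grip": 0.07}
    - {"delta_rot": [0, 0, 0], "linear": [0, 0, 0], "grip": 0.07}

```text
t: 8.6
tool_pos: [0.4567, -0.0971, 0.0715]
tool_rot: [-3.141, 0.0, 0.002]
contact_force: [0.2, -0.2, 0.7]
opening: 0.0698
grip_force: 0.0
```

```bash
python3 find.py w9 .459 -.1006 .012
```

```text
[ 0.4583 -0.0977  0.0735] [3.1405e+00 1.0000e-04 4.4000e-03] 0.07021302427338436
4986 4895 z med 0.0116
circle 459.5320129394531 -99.5631103515625 24.983985900878906
fit [ 0.4596 -0.0997] 0.0247
delta tool [0.0011 0.0019 0.0735]
```

```bash
cat >> find.py <<'E'
T=np.array(ctrl.camera_info("wrist")["T_tool_cam"]);Wt=W@np.linalg.inv(T);print("rel tool",(Wt[:3,:3].T@(np.array([*s[:2],0])-Wt[:3,3])).round(4))
E
python3 find.py w10 .459 -.1006 .012
```

```text
[ 0.4591 -0.098   0.0745] [ 3.1397 -0.      0.0077] 0.07002788262754618
4871 4777 z med 0.0116
circle 459.6085510253906 -99.84971618652344 24.971717834472656
fit [ 0.4596 -0.0997] 0.0247
delta tool [0.0002 0.0016 0.0745]
rel tool [0.0012 0.0019 0.0735]
```

Request:
jog_arm:
  steps:
    - {"delta_rot": [0, 0, 0], "linear": [0, 0, 0.02], "grip": 0.07}
    - {"delta_rot": [0, 0, 0], "linear": [0, 0, 0], "grip": 0.07}
    - {"delta_rot": [0, 0, 0], "linear": [0, 0, 0], "grip": 0.07}
    - {"delta_rot": [0, 0, 0], "linear": [0, 0, 0], "grip": 0.07}

```text
t: 9.1
tool_pos: [0.4581, -0.0976, 0.0533]
tool_rot: [3.14, 0.0, 0.005]
contact_force: [0.5, 0.6, 1.1]
opening: 0.0701
grip_force: 0.0
```

```bash
python3 find.py w11 .459 -.1006 .012;python3 find.py w12 .459 -.1006 .012
```

```text
[ 0.458  -0.0976  0.053 ] [3.1405 0.     0.0043] 0.07014470452057729
5832 5714 z med 0.0116
circle 459.63616943359375 -99.54259490966797 25.003026962280273
fit [ 0.4597 -0.0997] 0.0248
delta tool [0.0016 0.002  0.053 ]
rel tool [0.0014 0.002  0.0533]
[ 0.4577 -0.0975  0.0527] [3.1408e+00 1.0000e-04 3.5000e-03] 0.06996936006140816
5869 5749 z med 0.0116
circle 459.7825012207031 -99.69586181640625 25.09004783630371
fit [ 0.4597 -0.0997] 0.0248
delta tool [0.0019 0.0022 0.0527]
rel tool [0.0016 0.0021 0.053 ]
```

Request:
jog_arm:
  steps:
    - {"delta_rot": [0, 0, 0], "linear": [0.002, 0.002, 0.02], "grip": 0.07}
    - {"delta_rot": [0, 0, 0], "linear": [0, 0, 0.02], "grip": 0.065}
    - {"delta_rot": [0, 0, 0], "linear": [0, 0, 0.01], "grip": 0.062}
    - {"delta_rot": [0, 0, 0], "linear": [0, 0, 0.003], "grip": 0.06}
    - {"delta_rot": [0, 0, 0], "linear": [0, 0, 0], "grip": 0.06}
    - {"delta_rot": [0, 0, 0], "linear": [0, 0, 0], "grip": 0.04}
    - {"delta_rot": [0, 0, 0], "linear": [0, 0, 0], "grip": 0.04}
    - {"delta_rot": [0, 0, 0], "linear": [0, 0, 0], "grip": 0.04}
    - {"delta_rot": [0, 0, 0], "linear": [0, 0, 0], "grip": 0.04}
  newtons: 50

```text
t: 10.1
tool_pos: [0.46, -0.0996, -0.0004]
tool_rot: [3.141, -0.0, 0.004]
contact_force: [-1.0, -0.7, 6.2]
opening: 0.0478
grip_force: 52.0
```

Request:
jog_arm:
  steps:
    - {"delta_rot": [0, 0, 0], "linear": [0, 0, -0.02], "grip": 0.04}
    - {"delta_rot": [0, 0, 0], "linear": [0, 0, -0.04], "grip": 0.04}
    - {"delta_rot": [0, 0, 0], "linear": [0, 0, -0.04], "grip": 0.04}
    - {"delta_rot": [0, 0, 0], "linear": [0, 0, -0.04], "grip": 0.04}
    - {"delta_rot": [0, 0, 0], "linear": [0, 0, -0.04], "grip": 0.04}
    - {"delta_rot": [0, 0, 0], "linear": [0.003, -0.039, -0.025], "grip": 0.04}
    - {"delta_rot": [0, 0, 0], "linear": [0.003, -0.039, -0.025], "grip": 0.04}
    - {"delta_rot": [0, 0, 0], "linear": [0.003, -0.039, -0.025], "grip": 0.04}
    - {"delta_rot": [0, 0, 0], "linear": [0.003, -0.039, -0.025], "grip": 0.04}
    - {"delta_rot": [0, 0, 0], "linear": [0.003, -0.039, -0.025], "grip": 0.04}

```text
t: 11.1
tool_pos: [0.4733, 0.0974, 0.304]
tool_rot: [3.142, -0.0, -0.0]
contact_force: [0.5, -0.3, 0.2]
opening: 0.0474
grip_force: 51.7
```

Request:
jog_arm:
  steps:
    - {"delta_rot": [0, 0, 0], "linear": [0.003, -0.037, -0.022], "grip": 0.04}
    - {"delta_rot": [0, 7.5, 0], "linear": [0, 0, 0], "grip": 0.04}
    - {"delta_rot": [0, 7.5, 0], "linear": [0, 0, 0], "grip": 0.04}
    - {"delta_rot": [0, 7.5, 0], "linear": [0, 0, 0], "grip": 0.04}
    - {"delta_rot": [0, 7.5, 0], "linear": [0, 0, 0], "grip": 0.04}
    - {"delta_rot": [0, 0, 0], "linear": [0, 0, 0.04], "grip": 0.04}
    - {"delta_rot": [0, 0, 0], "linear": [0, 0, 0.02], "grip": 0.04}
    - {"delta_rot": [0, 0, 0], "linear": [0, 0, 0], "grip": 0.04}
    - {"delta_rot": [0, 0, 0], "linear": [0, 0, 0], "grip": 0.04}
    - {"delta_rot": [0, 0, 0], "linear": [0, 0, 0], "grip": 0.04}

```text
t: 12.1
tool_pos: [0.5072, 0.1329, 0.2749]
tool_rot: [-3.034, 0.0, -0.816]
contact_force: [-0.6, 0.8, 0.3]
opening: 0.0476
grip_force: 51.7
```

```bash
cat > pre.py <<'E'
from rel import *
import sys
name,H,zt,rmin=sys.argv[1],*map(float,sys.argv[2:5]) # H: face z in tool, zt: z of held part's top in tool
K,W,I,D=shot("wrist",name); o=ctrl.get_obs(); print(o["tool_pos"].round(4),o["tool_rot"].round(4),o["opening"])
T=np.array(ctrl.camera_info("wrist")["T_tool_cam"]);C=cloud(K,T,D)
m=(abs(C[...,2]-H)<.008)&(np.hypot(C[...,0],C[...,1])<.055);zf=np.median(C[m][:,2]);print("face z",zf.round(4),m.sum())
k,l,S,G=cv2.connectedComponentsWithStats(((abs(C[...,2]-zf+.042)<.005)&(abs(abs(C[...,0])-.022)<.014)&(abs(abs(C[...,1])-.022)<.009)).astype(np.uint8))
for i in range(1,k):
    if S[i,4]>10: q=C[l==i];print(" top",S[i,4],((q.min(0)+q.max(0))/2).round(4),(np.ptp(q,0)).round(4))
m=(abs(C[...,2]-zt)<.006)&(np.hypot(C[...,0],C[...,1])<.03)&(abs(C[...,1])<.0225);q=C[m]
for _ in range(5):
    c=q.mean(0);n=np.linalg.svd(q-c)[2][2];n*=-np.sign(n[2]);q=C[m&(abs((C-c)@n)<.0012)]
print("part plane",len(q),n.round(3),"z",c[2].round(4))
mm=(m&(abs((C-c)@n)<.002)).astype(np.uint8);mm=cv2.morphologyEx(mm,cv2.MORPH_OPEN,np.ones((3,3)))
cn=max(cv2.findContours(mm,cv2.RETR_EXTERNAL,1)[0],key=cv2.contourArea)[:,0];e=C[cn[:,1],cn[:,0],:2];e=e[abs(e[:,1])<.0215]
for _ in range(4):
    s,r=circ(e);d=abs(np.hypot(*(e-s).T)-r);e=e[d<max(.0008,np.percentile(d,80))]
print("part centre",s.round(4),r.round(4),"x range",e.min(0).round(4),e.max(0).round(4))
E
python3 pre.py w13 .062 -.0125 0
```

```text
[0.5073 0.1329 0.2751] [-3.0334e+00  1.0000e-04 -8.1630e-01] 0.0476577695474894
face z 0.0618 5936
 top 205 [ 0.0226 -0.0217  0.0215] [0.0076 0.0076 0.0065]
 top 207 [0.0227 0.0219 0.0216] [0.0076 0.0078 0.0063]
part plane 9356 [ 0.002 -0.    -1.   ] z -0.0114
part centre [-0.0004  0.0009] 0.0245 x range [-0.0255 -0.0214] [0.0243 0.0215]
```

The glass sits flat in the fingers and is 1 mm off the axis in each direction. I correct that and enter just past the stud tops first.

Request:
jog_arm:
  steps:
    - {"delta_rot": [0, 0, 0], "linear": [0.001, -0.0008, 0.005], "grip": 0.04}
    - {"delta_rot": [0, 0, 0], "linear": [0, 0, 0.005], "grip": 0.04}
    - {"delta_rot": [0, 0, 0], "linear": [0, 0, 0.004], "grip": 0.04}
    - {"delta_rot": [0, 0, 0], "linear": [0, 0, 0], "grip": 0.04}
    - {"delta_rot": [0, 0, 0], "linear": [0, 0, 0.004], "grip": 0.04}
    - {"delta_rot": [0, 0, 0], "linear": [0, 0, 0.004], "grip": 0.04}
    - {"delta_rot": [0, 0, 0], "linear": [0, 0, 0.002], "grip": 0.04}
    - {"delta_rot": [0, 0, 0], "linear": [0, 0, 0], "grip": 0.04}

```text
t: 12.95
tool_pos: [0.5196, 0.1336, 0.2524]
tool_rot: [3.035, -0.0, 0.812]
contact_force: [-0.0, 0.3, -0.8]
opening: 0.0478
grip_force: 51.7
```

```bash
python3 pre.py w14 .038 -.0125 0
```

```text
[0.5196 0.1336 0.2527] [3.0347e+00 1.0000e-04 8.1220e-01] 0.04782350269028587
face z 0.0361 6618
 top 285 [ 0.0232 -0.021  -0.0041] [0.0077 0.0079 0.0064]
 top 283 [ 0.0235  0.0226 -0.0041] [0.0083 0.0077 0.0065]
 top 276 [ 0.0147  0.022  -0.0059] [0.0131 0.0179 0.0099]
 top 132 [ 0.0141 -0.0176 -0.0059] [0.0121 0.0092 0.01  ]
 top 96 [ 0.0103 -0.0261 -0.007 ] [0.0039 0.007  0.0076]
 top 12 [ 0.0089  0.0184 -0.0104] [0.0017 0.0032 0.0009]
 top 12 [-0.0109 -0.0163 -0.0104] [0.0024 0.0026 0.0008]
 top 144 [-0.0174 -0.0212 -0.006 ] [0.0122 0.0067 0.0096]
 top 145 [-0.0179  0.0235 -0.0061] [0.0108 0.0067 0.0095]
part plane 9352 [ 0.002  0.    -1.   ] z -0.0114
part centre [-0.0004  0.0009] 0.0245 x range [-0.0256 -0.0215] [0.0243 0.0215]
```

The glass is 6 mm in past the stud tops and touches nothing. I nudge it uphill by 1.5 mm and carry on down.

Request:
jog_arm:
  steps:
    - {"delta_rot": [0, 0, 0], "linear": [0.0015, 0, 0], "grip": 0.04}
    - {"delta_rot": [0, 0, 0], "linear": [0, 0, 0.004], "grip": 0.04}
    - {"delta_rot": [0, 0, 0], "linear": [0, 0, 0.004], "grip": 0.04}
    - {"delta_rot": [0, 0, 0], "linear": [0, 0, 0.004], "grip": 0.04}
    - {"delta_rot": [0, 0, 0], "linear": [0, 0, 0.004], "grip": 0.04}
    - {"delta_rot": [0, 0, 0], "linear": [0, 0, 0.004], "grip": 0.04}
    - {"delta_rot": [0, 0, 0], "linear": [0, 0, 0], "grip": 0.04}
    - {"delta_rot": [0, 0, 0], "linear": [0, 0, 0], "grip": 0.04}

```text
t: 13.8
tool_pos: [0.531, 0.1336, 0.2362]
tool_rot: [3.035, -0.0, 0.812]
contact_force: [-0.2, 0.9, -0.7]
opening: 0.0476
grip_force: 51.7
```

```bash
python3 pre.py w15 .016 -.0125 0
```

```text
[0.5311 0.1336 0.2366] [-3.0345e+00  1.0000e-04 -8.1330e-01] 0.047544648662262545
face z 0.0164 7089
 top 369 [ 0.0218  0.0225 -0.0239] [0.0076 0.0079 0.0064]
 top 363 [ 0.0215 -0.021  -0.0239] [0.0077 0.0079 0.0066]
 top 275 [ 0.0103 -0.0261 -0.0256] [0.0045 0.0068 0.0099]
 top 266 [ 0.0102  0.0277 -0.0256] [0.0042 0.0065 0.01  ]
 top 26 [-0.0093 -0.023  -0.0257] [0.0022 0.0004 0.0081]
 top 27 [-0.0094  0.0247 -0.0252] [0.0022 0.0004 0.0093]
 top 336 [-0.0217 -0.0207 -0.0237] [0.0076 0.008  0.0062]
 top 329 [-0.0215  0.023  -0.024 ] [0.0071 0.008  0.0068]
part plane 9443 [ 0.002  0.    -1.   ] z -0.0114
part centre [-0.0004  0.0009] 0.0245 x range [-0.0257 -0.0214] [0.0246 0.0214]
```

Request:
jog_arm:
  steps:
    - {"delta_rot": [0, 0, 0], "linear": [0, 0, 0.003], "grip": 0.04}
    - {"delta_rot": [0, 0, 0], "linear": [0, 0, 0.002], "grip": 0.04}
    - {"delta_rot": [0, 0, 0], "linear": [0, 0, 0.001], "grip": 0.04}
    - {"delta_rot": [0, 0, 0], "linear": [0, 0, 0], "grip": 0.04}
    - {"delta_rot": [0, 0, 0], "linear": [0, 0, 0], "grip": 0.04}

```text
t: 14.35
tool_pos: [0.534, 0.1336, 0.2313]
tool_rot: [-3.035, 0.0, -0.813]
contact_force: [0.1, -0.1, -1.1]
opening: 0.0476
grip_force: 51.7
```

```bash
python3 pre.py w16 .010 -.0125 0 | grep -v top; python3 -c "
from h import *;print(ctrl.get_obs()['contact_force'])"
```

```text
[0.534  0.1336 0.2312] [ 3.0345 -0.      0.8132] 0.047895665180002385
face z 0.0106 7436
part plane 9400 [ 0.002  0.    -1.   ] z -0.0114
part centre [-0.0005  0.001 ] 0.0245 x range [-0.0255 -0.0214] [0.0243 0.0214]
[ 0.82324441  0.18505657 -0.51992528]
```

Request:
jog_arm:
  steps:
    - {"delta_rot": [0, 0, 0], "linear": [0, 0, 0.0005], "grip": 0.04}
    - {"delta_rot": [0, 0, 0], "linear": [0, 0, 0.0005], "grip": 0.04}
    - {"delta_rot": [0, 0, 0], "linear": [0, 0, 0], "grip": 0.04}

```text
t: 14.7
tool_pos: [0.5341, 0.1337, 0.2312]
tool_rot: [3.035, 0.0, 0.812]
contact_force: [-7.9, -2.0, 4.9]
opening: 0.0479
grip_force: 52.6
```

Contact is made, so I open the fingers slowly.

Request:
jog_arm:
  steps:
    - {"delta_rot": [0, 0, 0], "linear": [0, 0, 0], "grip": 0.049}
    - {"delta_rot": [0, 0, 0], "linear": [0, 0, 0], "grip": 0.051}
    - {"delta_rot": [0, 0, 0], "linear": [0, 0, 0], "grip": 0.054}
    - {"delta_rot": [0, 0, 0], "linear": [0, 0, 0], "grip": 0.06}
    - {"delta_rot": [0, 0, 0], "linear": [0, 0, 0], "grip": 0.06}
  newtons: 20

```text
t: 15.2
tool_pos: [0.5345, 0.1336, 0.2302]
tool_rot: [-3.035, 0.0, -0.813]
contact_force: [-0.0, -0.9, 0.4]
opening: 0.0603
grip_force: 0.0
```

```bash
python3 seat.py w17 .010 .022
```

```text
[0.5345 0.1336 0.2303] [-0.4 -0.7  0.5] 0.06005577951455399
face z 0.0095
tops [[0.0217, -0.0209, -0.0313], [0.0217, 0.0227, -0.0312], [-0.0217, -0.0208, -0.0312], [-0.0214, 0.023, -0.0313]] [ 0.0001  0.001  -0.0312]
7716 plane n [-0.001  0.002 -1.   ] h 0.022
disc centre rel axis [-0.0002 -0.0004] 0.0242
```

The glass lies flat on the spacer (top at h = 22.0 mm, 0.4 mm off the axis). Now for the retaining ring.

Request:
jog_arm:
  steps:
    - {"delta_rot": [0, 0, 0], "linear": [0, 0, -0.03], "grip": 0.06}
    - {"delta_rot": [0, 0, 0], "linear": [0, 0, -0.045], "grip": 0.06}
    - {"delta_rot": [0, 0, 0], "linear": [0, 0, -0.045], "grip": 0.06}
    - {"delta_rot": [0, -7.5, 0], "linear": [0, 0, 0], "grip": 0.06}
    - {"delta_rot": [0, -7.5, 0], "linear": [0, 0, 0], "grip": 0.06}
    - {"delta_rot": [0, -7.5, 0], "linear": [0, 0, 0], "grip": 0.06}
    - {"delta_rot": [0, -7.5, 0], "linear": [0, 0, 0], "grip": 0.06}
    - {"delta_rot": [0, 0, 0], "linear": [-0.006, 0.043, 0], "grip": 0.06}
    - {"delta_rot": [0, 0, 0], "linear": [-0.006, 0.043, 0], "grip": 0.06}
    - {"delta_rot": [0, 0, 0], "linear": [-0.006, 0.043, 0], "grip": 0.06}

```text
t: 16.25
tool_pos: [0.4566, 0.0034, 0.3338]
tool_rot: [3.142, 0.002, -0.001]
contact_force: [0.1, 0.3, -0.7]
opening: 0.0602
grip_force: 0.0
```

Request:
jog_arm:
  steps:
    - {"delta_rot": [0, 0, 0], "linear": [-0.006, 0.043, 0], "grip": 0.06}
    - {"delta_rot": [0, 0, 0], "linear": [-0.006, 0.043, 0], "grip": 0.06}
    - {"delta_rot": [0, 0, 0], "linear": [-0.006, 0.043, 0.01], "grip": 0.06}
    - {"delta_rot": [0, 0, 0], "linear": [-0.006, 0.043, 0.01], "grip": 0.06}
    - {"delta_rot": [0, 0, 0], "linear": [-0.006, 0.043, 0.02], "grip": 0.06}
    - {"delta_rot": [0, 0, 0], "linear": [0, 0, 0.045], "grip": 0.06}
    - {"delta_rot": [0, 0, 0], "linear": [0, 0, 0.045], "grip": 0.06}
    - {"delta_rot": [0, 0, 0], "linear": [0, 0, 0.045], "grip": 0.06}
    - {"delta_rot": [0, 0, 0], "linear": [0, 0, 0.045], "grip": 0.06}
    - {"delta_rot": [0, 0, 0], "linear": [0, 0, 0.045], "grip": 0.06}

```text
t: 17.25
tool_pos: [0.4265, -0.2105, 0.0678]
tool_rot: [3.141, -0.0, 0.002]
contact_force: [0.2, -0.7, 0.3]
opening: 0.0599
grip_force: 0.0
```

Request:
jog_arm:
  steps:
    - {"delta_rot": [0, 0, 0], "linear": [0, 0, 0], "grip": 0.06}
    - {"delta_rot": [0, 0, 0], "linear": [0, 0, 0], "grip": 0.06}
    - {"delta_rot": [0, 0, 0], "linear": [0, 0, 0], "grip": 0.06}

```text
t: 17.55
tool_pos: [0.4284, -0.2117, 0.0725]
tool_rot: [3.139, 0.0, 0.007]
contact_force: [-0.8, 0.2, 1.3]
opening: 0.06
grip_force: 0.0
```

```bash
python3 find.py w18 .427 -.2105 .013;  sed 's/zp-.003/zp-.0025/;' find.py >/dev/null; python3 find.py w19 .427 -.2105 .007 
```

```text
[ 0.4286 -0.2118  0.0728] [3.1381e+00 2.0000e-04 7.7000e-03] 0.05997124760984717
2748 1364 z med 0.0125
circle 427.2704162597656 -209.21043395996094 19.670515060424805
fit [ 0.4276 -0.2092] 0.019
delta tool [-0.0014 -0.0029  0.0728]
rel tool [-0.0012 -0.0027  0.0725]
[ 0.4285 -0.2118  0.0727] [3.1382e+00 1.0000e-04 7.6000e-03] 0.05961163150689231
2727 2727 z med 0.0097
circle 427.8609924316406 -209.3767547607422 24.412811279296875
fit [ 0.4279 -0.2092] 0.0242
delta tool [-0.001  -0.0028  0.0727]
rel tool [-0.0011 -0.0029  0.0728]
```

Request:
jog_arm:
  steps:
    - {"delta_rot": [0, 0, 0], "linear": [0, -0.002, 0.02], "grip": 0.055}
    - {"delta_rot": [0, 0, 0], "linear": [0, 0, 0.02], "grip": 0.055}
    - {"delta_rot": [0, 0, 0], "linear": [0, 0, 0], "grip": 0.055}
    - {"delta_rot": [0, 0, 0], "linear": [0, 0, 0], "grip": 0.055}
    - {"delta_rot": [0, 0, 0], "linear": [0, 0, 0], "grip": 0.055}
    - {"delta_rot": [0, 0, 0], "linear": [0, 0, 0], "grip": 0.055}

```text
t: 18.25
tool_pos: [0.4275, -0.2091, 0.0309]
tool_rot: [3.14, 0.0, 0.004]
contact_force: [0.1, 0.5, 0.1]
opening: 0.0548
grip_force: 0.0
```

```bash
python3 find.py w20 .4277 -.2092 .013
```

```text
[ 0.4273 -0.209   0.0307] [ 3.1403e+00 -0.0000e+00  3.1000e-03] 0.05503063209777152
4048 2039 z med 0.0124
circle 427.4928894042969 -209.24720764160156 19.80208396911621
fit [ 0.4277 -0.2091] 0.0191
delta tool [0.0003 0.0001 0.0307]
rel tool [ 0.0001 -0.      0.0309]
```

Request:
jog_arm:
  steps:
    - {"delta_rot": [0, 0, 0], "linear": [0, 0, 0.012], "grip": 0.055}
    - {"delta_rot": [0, 0, 0], "linear": [0, 0, 0.01], "grip": 0.05}
    - {"delta_rot": [0, 0, 0], "linear": [0, 0, 0.004], "grip": 0.05}
    - {"delta_rot": [0, 0, 0], "linear": [0, 0, 0], "grip": 0.05}
    - {"delta_rot": [0, 0, 0], "linear": [0, 0, 0], "grip": 0.03}
    - {"delta_rot": [0, 0, 0], "linear": [0, 0, 0], "grip": 0.03}
    - {"delta_rot": [0, 0, 0], "linear": [0, 0, 0], "grip": 0.03}
    - {"delta_rot": [0, 0, 0], "linear": [0, 0, 0], "grip": 0.03}
  newtons: 50

```text
t: 19.1
tool_pos: [0.4276, -0.2081, 0.0051]
tool_rot: [-3.14, 0.001, -0.003]
contact_force: [-2.7, 6.6, 9.7]
opening: 0.0353
grip_force: 55.2
```

Request:
jog_arm:
  steps:
    - {"delta_rot": [0, 0, 0], "linear": [0, 0, -0.02], "grip": 0.03}
    - {"delta_rot": [0, 0, 0], "linear": [0, 0, -0.04], "grip": 0.03}
    - {"delta_rot": [0, 0, 0], "linear": [0, 0, -0.04], "grip": 0.03}
    - {"delta_rot": [0, 0, 0], "linear": [0, 0, -0.04], "grip": 0.03}
    - {"delta_rot": [0, 0, 0], "linear": [0, 0, -0.04], "grip": 0.03}
    - {"delta_rot": [0, 0, 0], "linear": [0.006, -0.043, -0.018], "grip": 0.03}
    - {"delta_rot": [0, 0, 0], "linear": [0.006, -0.043, -0.018], "grip": 0.03}
    - {"delta_rot": [0, 0, 0], "linear": [0.006, -0.043, -0.018], "grip": 0.03}
    - {"delta_rot": [0, 0, 0], "linear": [0.006, -0.043, -0.018], "grip": 0.03}
    - {"delta_rot": [0, 0, 0], "linear": [0.006, -0.043, -0.018], "grip": 0.03}

```text
t: 20.1
tool_pos: [0.4563, 0.0083, 0.2743]
tool_rot: [3.141, -0.001, 0.002]
contact_force: [1.3, -0.2, -1.1]
opening: 0.0351
grip_force: 53.0
```

Request:
jog_arm:
  steps:
    - {"delta_rot": [0, 0, 0], "linear": [0.007, -0.043, -0.018], "grip": 0.03}
    - {"delta_rot": [0, 0, 0], "linear": [0.007, -0.042, -0.018], "grip": 0.03}
    - {"delta_rot": [0, 0, 0], "linear": [0.007, -0.042, -0.016], "grip": 0.03}
    - {"delta_rot": [0, 7.5, 0], "linear": [0, 0, 0], "grip": 0.03}
    - {"delta_rot": [0, 7.5, 0], "linear": [0, 0, 0], "grip": 0.03}
    - {"delta_rot": [0, 7.5, 0], "linear": [0, 0, 0], "grip": 0.03}
    - {"delta_rot": [0, 7.5, 0], "linear": [0, 0, 0], "grip": 0.03}
    - {"delta_rot": [0, 0, 0], "linear": [0, 0, 0.03], "grip": 0.03}
    - {"delta_rot": [0, 0, 0], "linear": [0, 0, 0.02], "grip": 0.03}
    - {"delta_rot": [0, 0, 0], "linear": [0, 0, 0], "grip": 0.03}

```text
t: 21.1
tool_pos: [0.501, 0.1333, 0.278]
tool_rot: [3.036, 0.0, 0.803]
contact_force: [-0.1, -0.1, -2.0]
opening: 0.0351
grip_force: 53.1
```

Request:
jog_arm:
  steps:
    - {"delta_rot": [0, 0, 0], "linear": [0, 0, 0], "grip": 0.03}
    - {"delta_rot": [0, 0, 0], "linear": [0, 0, 0], "grip": 0.03}
    - {"delta_rot": [0, 0, 0], "linear": [0, 0, 0], "grip": 0.03}

```text
t: 21.4
tool_pos: [0.5029, 0.1338, 0.2837]
tool_rot: [-3.033, 0.0, -0.816]
contact_force: [-0.2, 0.5, -1.2]
opening: 0.0348
grip_force: 53.1
```

```bash
sed -i 's/<.0225);q=C/<float(sys.argv[5] if len(sys.argv)>5 else .0225));q=C/' pre.py; python3 pre.py w21 .068 -.008 0 .017
```

```text
[0.5029 0.1337 0.2835] [-3.0335e+00  1.0000e-04 -8.1580e-01] 0.035250759572243565
face z 0.0716 5495
 top 185 [ 0.0215 -0.0209  0.031 ] [0.0081 0.0078 0.0063]
 top 186 [0.0222 0.0229 0.0314] [0.0076 0.0079 0.0063]
part plane 2272 [ 0.003 -0.    -1.   ] z -0.0068
part centre [0.0014 0.0008] 0.0183 x range [-0.0172 -0.0168] [0.02   0.0168]
```

```bash
python3 - <<'E'
from h import *
f=np.load("pics/w21.npz");T=np.array(ctrl.camera_info("wrist")["T_tool_cam"]);C=cloud(f["K"],T,f["D"])
for y0 in(-.006,.0008,.0075):
    m=(abs(C[...,1]-y0)<.002)&(abs(C[...,0])<.04)&(abs(C[...,2])<.012)
    P=C[m];fl=P[abs(P[:,2]-.0002)<.0035];co=P[abs(P[:,2]+.0068)<.002]
    g=fl[:,0]
    print(y0,"flange x",g.min().round(4),g.max().round(4),"collar x",co[:,0].min().round(4),co[:,0].max().round(4),"bore",co[co[:,0]<0][:,0].max().round(4),co[co[:,0]>0][:,0].min().round(4),np.median(fl[:,2]))
m=(C[...,2]<.004)&(C[...,2]>-.004)&(abs(C[...,1])<.03)&(np.hypot(C[...,0],C[...,1])>.021)&(np.hypot(C[...,0],C[...,1])<.03)
e=C[m];print(len(e),e.min(0),e.max(0),np.percentile(e[:,2],[10,50,90]))
E
```

```text
-0.006 flange x -0.023 0.0252 collar x -0.0163 0.0188 bore -0.0091 0.0119 0.00017113718836453407
0.0008 flange x -0.0233 0.0264 collar x -0.0172 0.0203 bore -0.0119 0.0149 0.0003802959817527374
0.0075 flange x -0.0221 0.0255 collar x -0.0166 0.0194 bore -0.0095 0.0124 0.0003882731026904618
1704 [-0.02334317 -0.022011   -0.00396671] [0.02641109 0.02454714 0.00398787] [-0.00057896  0.00036802  0.0017512 ]
```

Request:
jog_arm:
  steps:
    - {"delta_rot": [0, 0, 0], "linear": [-0.0015, 0, 0.008], "grip": 0.03}
    - {"delta_rot": [0, 0, 0], "linear": [0, 0, 0.008], "grip": 0.03}
    - {"delta_rot": [0, 0, 0], "linear": [0, 0, 0.004], "grip": 0.03}
    - {"delta_rot": [0, 0, 0], "linear": [0, 0, 0], "grip": 0.03}
    - {"delta_rot": [0, 0, 0], "linear": [0, 0, 0], "grip": 0.03}
    - {"delta_rot": [0, 0, 0], "linear": [0, 0, 0], "grip": 0.03}

```text
t: 22.05
tool_pos: [0.5113, 0.1336, 0.2642]
tool_rot: [-3.034, 0.0, -0.814]
contact_force: [-0.7, 0.7, -1.1]
opening: 0.0352
grip_force: 53.1
```

```bash
python3 pre.py w22 .0506 -.008 0 .017
```

```text
[0.5113 0.1337 0.2643] [-3.0342 -0.     -0.8139] 0.03505072175907757
face z 0.0505 6194
 top 238 [ 0.0244 -0.0208  0.0099] [0.0082 0.0077 0.0073]
 top 237 [0.0246 0.0228 0.0104] [0.0077 0.0076 0.0062]
part plane 2303 [ 0.     0.001 -1.   ] z -0.0068
part centre [0.0014 0.0009] 0.0184 x range [-0.0173 -0.0168] [0.02  0.017]
```

Request:
jog_arm:
  steps:
    - {"delta_rot": [0, 0, 0], "linear": [0.001, 0, 0], "grip": 0.03}
    - {"delta_rot": [0, 0, 0], "linear": [0, 0, 0.004], "grip": 0.03}
    - {"delta_rot": [0, 0, 0], "linear": [0, 0, 0.004], "grip": 0.03}
    - {"delta_rot": [0, 0, 0], "linear": [0, 0, 0.004], "grip": 0.03}
    - {"delta_rot": [0, 0, 0], "linear": [0, 0, 0], "grip": 0.03}
    - {"delta_rot": [0, 0, 0], "linear": [0, 0, 0], "grip": 0.03}

```text
t: 22.7
tool_pos: [0.518, 0.1336, 0.2537]
tool_rot: [3.035, -0.0, 0.812]
contact_force: [0.3, -0.7, -1.7]
opening: 0.0352
grip_force: 53.1
```

```bash
python3 pre.py w23 .038 -.008 0 .017
```

```text
[0.5181 0.1336 0.254 ] [ 3.0346e+00 -1.0000e-04  8.1290e-01] 0.03471912104330886
face z 0.038 6390
 top 276 [ 0.024  -0.0209 -0.0021] [0.0077 0.008  0.0061]
 top 274 [ 0.0242  0.0228 -0.0022] [0.0075 0.0077 0.0064]
 top 593 [ 0.0149  0.0191 -0.004 ] [0.0139 0.0119 0.0099]
 top 441 [ 0.0145 -0.0182 -0.004 ] [0.0129 0.0102 0.01  ]
 top 122 [-0.0135  0.0161 -0.0039] [0.011  0.006  0.0097]
 top 77 [-0.0133 -0.0152 -0.0038] [0.0102 0.0041 0.0096]
 top 47 [-0.0197 -0.0178 -0.0015] [0.0052 0.002  0.005 ]
 top 34 [-0.02   0.02  -0.001] [0.0047 0.0017 0.0039]
part plane 2239 [ 0.003  0.004 -1.   ] z -0.0068
part centre [0.0015 0.0008] 0.0184 x range [-0.0171 -0.0168] [0.0202 0.0167]
```

Request:
jog_arm:
  steps:
    - {"delta_rot": [0, 0, 0], "linear": [0.0005, 0, 0.003], "grip": 0.03}
    - {"delta_rot": [0, 0, 0], "linear": [0, 0, 0.003], "grip": 0.03}
    - {"delta_rot": [0, 0, 0], "linear": [0, 0, 0.002], "grip": 0.03}
    - {"delta_rot": [0, 0, 0], "linear": [0, 0, 0.001], "grip": 0.03}
    - {"delta_rot": [0, 0, 0], "linear": [0, 0, 0], "grip": 0.03}
    - {"delta_rot": [0, 0, 0], "linear": [0, 0, 0], "grip": 0.03}

```text
t: 23.35
tool_pos: [0.523, 0.1336, 0.2465]
tool_rot: [-3.035, 0.0, -0.813]
contact_force: [0.7, -0.5, -0.5]
opening: 0.0351
grip_force: 53.1
```

Request:
jog_arm:
  steps:
    - {"delta_rot": [0, 0, 0], "linear": [0, 0, 0.0005], "grip": 0.03}
    - {"delta_rot": [0, 0, 0], "linear": [0, 0, 0.0005], "grip": 0.03}
    - {"delta_rot": [0, 0, 0], "linear": [0, 0, 0], "grip": 0.03}

```text
t: 23.65
tool_pos: [0.5235, 0.1337, 0.2457]
tool_rot: [-3.034, 0.0, -0.813]
contact_force: [0.2, -0.2, -1.2]
opening: 0.0353
grip_force: 53.1
```

```bash
python3 pre.py w24 .028 -.008 0 .017; python3 -c "
from h import *;print(ctrl.get_obs()['contact_force'])"
```

```text
[0.5235 0.1336 0.2456] [-3.0346 -0.     -0.8131] 0.035089324795296
face z 0.0283 6758
 top 310 [ 0.0233 -0.0211 -0.0118] [0.0079 0.008  0.0062]
 top 313 [ 0.0235  0.0227 -0.0119] [0.0077 0.008  0.0064]
 top 204 [ 0.0102  0.0223 -0.0137] [0.0042 0.0082 0.0099]
 top 210 [ 0.0102 -0.0199 -0.0137] [0.0042 0.0068 0.0099]
 top 14 [-0.0092  0.0184 -0.0135] [0.0023 0.0003 0.0087]
 top 57 [-0.0204 -0.0179 -0.0115] [0.0051 0.0023 0.0056]
 top 37 [-0.0203  0.0198 -0.0115] [0.0044 0.0017 0.005 ]
part plane 2294 [ 0.001  0.    -1.   ] z -0.0068
part centre [0.0015 0.0008] 0.0184 x range [-0.0175 -0.0168] [0.0202 0.0169]
[-0.33860728 -0.4078812  -1.34942825]
```

Request:
jog_arm:
  steps:
    - {"delta_rot": [0, 0, 0], "linear": [0, 0, 0.0005], "grip": 0.03}
    - {"delta_rot": [0, 0, 0], "linear": [0, 0, 0], "grip": 0.03}
    - {"delta_rot": [0, 0, 0], "linear": [0, 0, 0], "grip": 0.037}
    - {"delta_rot": [0, 0, 0], "linear": [0, 0, 0], "grip": 0.04}
    - {"delta_rot": [0, 0, 0], "linear": [0, 0, 0], "grip": 0.046}
    - {"delta_rot": [0, 0, 0], "linear": [0, 0, 0], "grip": 0.055}
    - {"delta_rot": [0, 0, 0], "linear": [0, 0, 0], "grip": 0.055}
  newtons: 20

```text
t: 24.4
tool_pos: [0.5238, 0.1336, 0.2454]
tool_rot: [-3.034, 0.0, -0.814]
contact_force: [-0.2, 0.3, -0.3]
opening: 0.0547
grip_force: 0.0
```

Request:
jog_arm:
  steps:
    - {"delta_rot": [0, 0, 0], "linear": [0, 0, -0.02], "grip": 0.055}
    - {"delta_rot": [0, 0, 0], "linear": [0, 0, -0.03], "grip": 0.055}
    - {"delta_rot": [0, 0, 0], "linear": [-0.02, 0, -0.03], "grip": 0.055}
    - {"delta_rot": [0, 0, 0], "linear": [-0.02, 0, -0.02], "grip": 0.055}
    - {"delta_rot": [0, 0, 0], "linear": [0, 0, 0], "grip": 0.055}
    - {"delta_rot": [0, 0, 0], "linear": [0, 0, 0], "grip": 0.055}
    - {"delta_rot": [0, 0, 0], "linear": [0, 0, 0], "grip": 0.055}

```text
t: 25.1
tool_pos: [0.4393, 0.1336, 0.311]
tool_rot: [3.035, -0.0, 0.811]
contact_force: [0.4, -1.3, -0.1]
opening: 0.0545
grip_force: 0.0
```

```bash
python3 - <<'E'
from rel import *;import rel
K,W,I,D=shot("wrist","w25");o=ctrl.get_obs();print(o["tool_pos"],o["contact_force"])
T=np.array(ctrl.camera_info("wrist")["T_tool_cam"]);R=Ro.from_rotvec(o["tool_rot"])
rel.FX=R.inv().apply(np.array([.5392,.1327,.222])-o["tool_pos"])
n,c,a,r,t=flange(K,D,T);t=t[:, :];print(n.round(3),a.round(4),r.round(4),t.round(4).tolist())
C=cloud(K,T,D);h=(C-c)@n;rr=np.hypot(C[...,0]-a[0],C[...,1]-a[1])
print(np.histogram(h[rr<.024]*1000,bins=range(-2,50,2)))
for H in(.035,.028):
    m=(rr<.027)&(abs(h-H)<.002);q=C[m]
    cc=q.mean(0);nn=np.linalg.svd(q-cc)[2][2];print(H,len(q),"n",(nn*-np.sign(nn[2])).round(3),"h",np.median(h[m]).round(4),"mid",((q.min(0)+q.max(0))/2)[:2]-a)
cv2.imwrite("pics/fin.png",cv2.resize(I[60:340,140:420,::-1],None,fx=2,fy=2))
E
```

```text
[0.43934043 0.13349958 0.3107157 ] [-0.86742375 -0.96974335 -0.20806703]
[-0.001  0.002 -1.   ] [0.0413 0.0009] 0.0414 [[0.0631, -0.0207, 0.0849], [0.0634, 0.0223, 0.085], [0.0204, 0.0226, 0.085], [0.0202, -0.0204, 0.085]]
(array([ 53,  37,   1,   0,   0,   0,   3,   4,   1,   5,   5, 680, 631,
        54, 637, 524,  39, 195, 904,  80,   0,   0,   0,   0,   0]), array([-2,  0,  2,  4,  6,  8, 10, 12, 14, 16, 18, 20, 22, 24, 26, 28, 30,
       32, 34, 36, 38, 40, 42, 44, 46, 48]))
0.035 1143 n [-0.     0.006 -1.   ] h 0.0349 mid [-0.00101137 -0.00015045]
0.028 1506 n [ 0.     0.002 -1.   ] h 0.0279 mid [-0.00259817 -0.0002574 ]
```

View pics/fin.png

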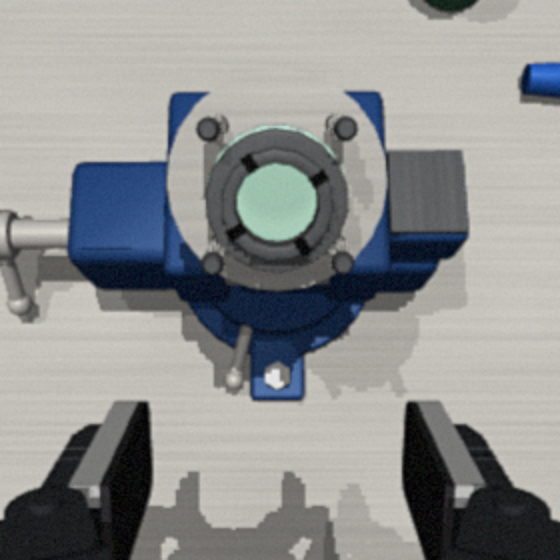

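The picture shows the ring collar outward at (277,200) on the glass, between the four studs. It is flat with its top at h = 34.9 mm and within 3 mm of the axis, and the gripper is clear, so I hand in.

```bash
python3 -c "
from station import ctrl;print(ctrl.finish_job())"
```

```text
the job is handed in; nothing more can be done
None
```

The sight glass is built up on the flange (spacer, glass, then ring with its collar outward), each flat and within about 3 mm of the axis by camera, and handed in at 25 s; no verdict came back.

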